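# Set out the round spacers in their inspection trays

### The job

The four round steel spacers on the left are going to be measured: stand each one upright inside its own wooden tray on the right, the smallest in the smallest tray, the next size in the next tray and so on up to the largest in the largest. The trays are made roomy, so each spacer must stand flat on the floor of its tray, not on a wall. Leave the two hexagonal spacers where they stand, and do not tip any round spacer over on the way.

Things in the scene. Friction and masses are not known exactly. Their poses are not given: they have to be found in the camera images.
- spacer_small: the smallest of four loose round steel spacers: an upright cylinder with a shallow dark recess in its top, to be gripped round the outside; outside diameter 26 mm, height 40 mm, about 100 g. Origin at the centre of its underside, z axis up along the cylinder. Starts on the bench ahead of the robot or on its left, among the other spacers.
- spacer_medium: the second smallest of four loose round steel spacers: an upright cylinder with a shallow dark recess in its top, to be gripped round the outside; outside diameter 36 mm, height 40 mm, about 170 g. Origin at the centre of its underside, z axis up along the cylinder. Starts on the bench ahead of the robot or on its left, among the other spacers.
- spacer_large: the second largest of four loose round steel spacers: an upright cylinder with a shallow dark recess in its top, to be gripped round the outside; outside diameter 46 mm, height 40 mm, about 240 g. Origin at the centre of its underside, z axis up along the cylinder. Starts on the bench ahead of the robot or on its left, among the other spacers.
- spacer_largest: the largest of four loose round steel spacers: an upright cylinder with a shallow dark recess in its top, to be gripped round the outside; outside diameter 56 mm, height 40 mm, about 310 g. Origin at the centre of its underside, z axis up along the cylinder. Starts on the bench ahead of the robot or on its left, among the other spacers.
- tray_small: the smallest of four shallow square open brown wooden trays, fixed to the bench on the robot's right; it belongs to the 26 mm spacer. Outside 54 mm square, inside 46 mm square, walls 4 mm thick and 10 mm high above the bench, inner floor 4 mm above the bench. Origin at the centre of its underside, z axis up, x and y axes square to its walls.
- tray_medium: the second smallest of four shallow square open brown wooden trays, fixed to the bench on the robot's right; it belongs to the 36 mm spacer. Outside 64 mm square, inside 56 mm square, walls 4 mm thick and 10 mm high above the bench, inner floor 4 mm above the bench. Origin at the centre of its underside, z axis up, x and y axes square to its walls.
- tray_large: the second largest of four shallow square open brown wooden trays, fixed to the bench on the robot's right; it belongs to the 46 mm spacer. Outside 74 mm square, inside 66 mm square, walls 4 mm thick and 10 mm high above the bench, inner floor 4 mm above the bench. Origin at the centre of its underside, z axis up, x and y axes square to its walls.
- tray_largest: the largest of four shallow square open brown wooden trays, fixed to the bench on the robot's right; it belongs to the 56 mm spacer. Outside 84 mm square, inside 76 mm square, walls 4 mm thick and 10 mm high above the bench, inner floor 4 mm above the bench. Origin at the centre of its underside, z axis up, x and y axes square to its walls.
- hex_narrow: a loose hexagonal steel spacer standing upright, 34 mm across flats, 40 mm high, with a plain flat top; not a round one, to be left where it stands among the round spacers. Origin at the centre of its underside, z axis up; x axis square to a pair of flats.
- hex_wide: a loose hexagonal steel spacer standing upright, 44 mm across flats, 40 mm high, with a plain flat top; not a round one, to be left where it stands among the round spacers. Origin at the centre of its underside, z axis up; x axis square to a pair of flats.

How it is judged:
By the outcome, as a careful person would: the job done as asked, in the order asked, and still so for the second after the job is handed in, with the robot touching nothing.
It also fails if it takes over 93 s, if anything falls off the work surface, if the arm or the gripper's body presses on something with over 40 N, if the wrist force passes 120 N, or if a joint passes its speed limit or range.

### The arm

A 6-joint arm with a two-finger parallel gripper is mounted at the origin on a cart in front of the work surface, level with it; the furniture and walls round the work are solid. World frame = base frame: x ahead of the robot, y to its left, z up, the work surface at z = 0. Lengths are in mm, angles in rad, forces in N, time in s.
With the tool pointing down it reaches from about 275 to 825 mm from the base axis. Payload 5.2 kg.
Tool frame: the origin (TCP) lies at the very end of the fingers, on their centre line; the grasp point (between the pads) lies 19 mm behind it; z points along the fingers, y is the direction in which the jaws open and shut (so a half turn about z gives the same grasp; the last joint's range is limited). The gripper opens to 93 mm and grips with 3 to 60 N. Pads are 15 mm wide; open, the fingers measure 128 mm over their backs; the gripper's body (75 mm by 188 mm) begins 65 mm behind the grasp point.
Start: joints at [0.965, 0.259, 1.535, -0, 1.348, -0.203], TCP at [215.577, 505.996, 218.653] pointing down, gripper open.
Joint ranges: [-3.14, 3.14], [-0.91, 2.08], [0.19, 2.58], [-1.22, 4.36], [0.22, 2.71], [-3.12, 3.12]. Speed limits (rad/s): [2.57, 2.57, 3.14, 3.14, 3.14, 3.14].

### API

Orientations are given as [roll, pitch, yaw] about the fixed x, y, z axes, in that order (R = Rz(yaw) Ry(pitch) Rx(roll)).
In Python, from bench import robot gives the robot as it stands. The module is installed in compiled form; this text tells all that it offers. Calls block until the motion is done:
- robot.move_ptp(position, orientation): joint-space move of the TCP to a pose.
- robot.move_linear(position, ori=None, speed=150, f_stop=None): straight line of the TCP; ori=None keeps the orientation; speed is the mean speed in mm/s. With f_stop (N) it stops when the force on the tool has changed by that much, and returns True; else False.
- robot.move_j(angles): joint-space move.
- robot.move_gripper(opening): opening from 0.0 (shut) to 1.0 (fully open); the grip force is fixed at half the most; returns when the fingers have stopped.
- robot.sleep(seconds).
- robot.inverse_kinematics(position, orientation): joint angles nearest the present ones, or None.
- robot.get_image(name): name is "side" or "top" or "wrist"; returns a dict with "img" (420x560x3 uint8, blue, green, red), "fovy" (degrees; the focal length in pixels is half the picture's height over the tangent of half this angle, whatever the lens; pixels are square), "cx", "cy" (the principal point, pixels), "eye" and "orientation" of the camera in the world. Camera axes: x right, y down, z forward; pixel columns grow to the right and rows downward; lengths in mm; the calibration is good to about 2 mm. A picture is of the moment at which its call begins. There is no depth.
A pose or a line that the arm cannot do raises robot.MotionError and nothing moves.
- robot.hand_in(): hands the job in, once; it reports no verdict.
Readings, each from a call of its own:
- robot.current_t(): time.
- robot.current_qpos(): joint angles.
- robot.current_joint_vel(): joint speeds.
- robot.current_joint_efforts(): joint torques, N m.
- robot.current_tcp_pos(): TCP position.
- robot.current_eef_rot(): TCP orientation.
- robot.current_contact_force(): force on the tool from outside, world axes, zero at the start.
- robot.current_ft_torque(): the same for the moment, N m.
- robot.current_gripper_width(): opening from 0.0 (shut) to 1.0 (fully open).
Only numpy, scipy, OpenCV 4.12 (cv2) and the standard library are available. Lean on these libraries where they do the work, as an engineer would, in place of code of your own. Each camera call takes 0.05 s, during which the arm holds its last target. There are 200 camera calls.

## Working session

There is one attempt and no reset: what is moved stays moved. The work goes in short steps, each a Python script; the robot and the scene stay as the last script left them, time stands still between calls to the robot, and variables do not carry over. Pictures are saved under pics/ and viewed, about 12 in all and at most 16, crops included, and the job is handed in when it is done.

```bash
mkdir -p pics
python3 - <<'E'
from bench import robot
import cv2,numpy as np
for n in("top","side"):
    d=robot.get_image(n);cv2.imwrite(f"pics/{n}1.png",d["img"]);print(n,{k:np.round(v,4).tolist() for k,v in d.items() if k!="img"})
print(robot.current_t(),robot.current_eef_rot())
E
```

```text
top {'fovy': 50.6828, 'cx': 283.6024, 'cy': 211.2608, 'eye': [448.6687, 20.909, 1067.801], 'orientation': [-3.0848, -0.0083, -1.5929]}
side {'fovy': 49.151, 'cx': 282.2145, 'cy': 212.8916, 'eye': [559.3306, 854.3875, 546.9255], 'orientation': [-2.1108, -0.0069, 3.1119]}
0.1 [-3.14003502e+00 -3.08307405e-04  2.73880038e+00]
```

View pics/top1.png

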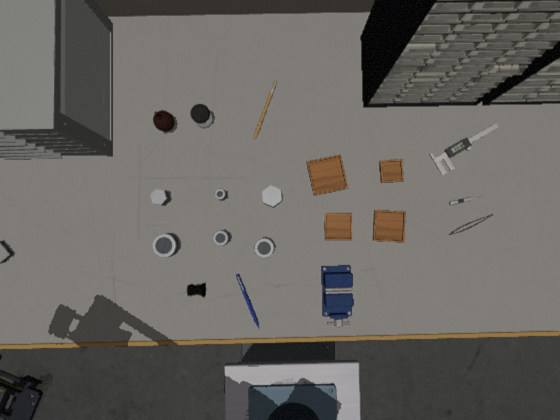

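View pics/side1.png

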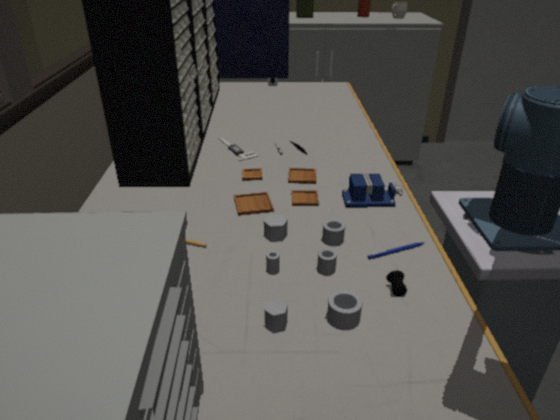

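```bash
cat > h.py <<'E'
import cv2,numpy as np
from scipy.spatial.transform import Rotation as R
def ray(d,u,v):
    f=d["img"].shape[0]/2/np.tan(np.radians(d["fovy"])/2)
    return R.from_euler("xyz",d["orientation"]).apply([(u-d["cx"])/f,(v-d["cy"])/f,1])
def px2w(d,u,v,z):
    r=ray(d,u,v);return np.array(d["eye"])+r*(z-d["eye"][2])/r[2]
def w2px(d,p):
    f=d["img"].shape[0]/2/np.tan(np.radians(d["fovy"])/2)
    c=R.from_euler("xyz",d["orientation"]).inv().apply(np.array(p)-d["eye"])
    return c[:2]/c[2]*f+[d["cx"],d["cy"]]
E
python3 - <<'E'
from bench import robot
from h import *
d=robot.get_image("top");s=robot.get_image("side")
im=d["img"];hsv=cv2.cvtColor(im,cv2.COLOR_BGR2HSV)
m=((hsv[...,1]>110)&(hsv[...,0]<25)&(hsv[...,2]>60)).astype(np.uint8)
m[:,:300]=0;m[:150]=0;m[250:]=0;m[:,420:]=0
for c in cv2.findContours(m,0,2)[0]:
    if cv2.contourArea(c)<200:continue
    w=np.array([px2w(d,u,v,10)[:2] for u,v in c[:,0]],np.float32)
    (cx,cy),sz,a=cv2.minAreaRect(w);print("tray",round(cx),round(cy),np.round(sz),round(a))
for n,u,v in[("small",220,195),("med",221,238),("large",264,247),("largest",164,245),("hexn",160,197),("hexw",272,196)]:
    p=px2w(d,u,v,40);print(n,p.round(),np.hypot(*p[:2]).round(),"side px",w2px(s,p).round(1))
for n,u,v in[("vise",338,290),("db",197,290),("mugb",164,121),("mugc",201,115),("rackcorner base",362,105),("boxcorner",112,155)]:
    print(n,px2w(d,u,v,0).round())
for k,(im2,a,b,c,e) in {"t":(im,180,260,145,285),"s":(s["img"],210,335,260,370)}.items():
    cv2.imwrite(f"pics/crop_{k}.png",cv2.resize(im2[a:b,c:e],None,fx=5,fy=5,interpolation=3))
E
```

```text
tray 471 -118 [62. 62.] 89
tray 469 -240 [72. 72.] 86
tray 602 -250 [53. 53.] 2
tray 595 -95 [82. 83.] 11
small [548. 158.  40.] 570.0 side px [275.4 253.9]
med [448. 157.  40.] 475.0 side px [328.5 253. ]
large [425.  58.  40.] 429.0 side px [334.1 224.6]
largest [435. 289.  40.] 522.0 side px [346.  300.4]
hexn [546. 297.  40.] 622.0 side px [277.9 305. ]
hexw [543.  37.  40.] 544.0 side px [276.7 219.9]
vise [ 318. -115.    0.]
db [326. 221.   0.]
mugb [736. 297.   0.]
mugc [749. 207.   0.]
rackcorner base [ 766. -187.    0.]
boxcorner [655. 423.   0.]
```

View pics/crop_t.png

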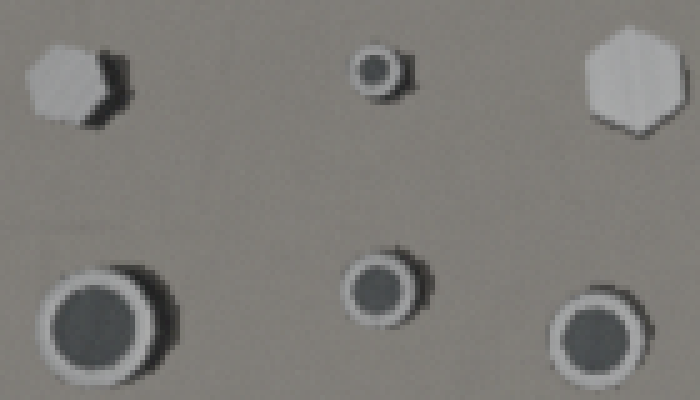

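View pics/crop_s.png

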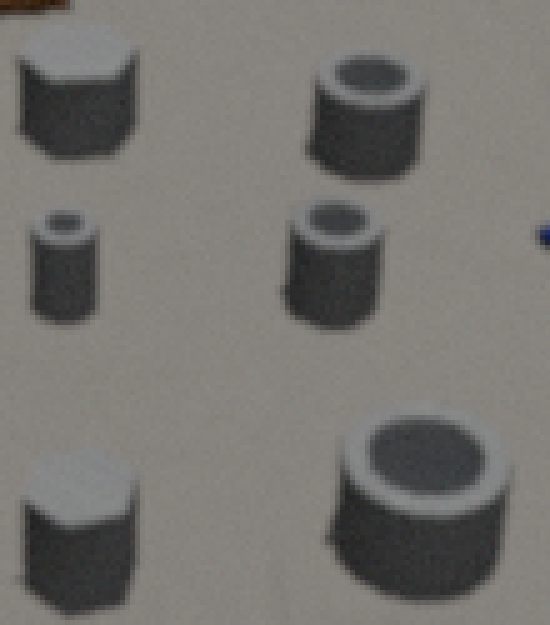

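```bash
cat >> h.py <<'E'
PX={"small":((219.6,194.0),(272.8,254.4),26),"med":((220.6,238),(327.8,253.6),36),"large":((264.2,248),(334.4,224.8),46),"largest":((164,245.4),(345.6,301.2),56)}
TRAY={"med":(471,-118),"large":(469,-240),"small":(602,-250),"largest":(595,-95)}
DOWN=[np.pi,0,np.pi]
E
python3 - <<'E'
from bench import robot
from h import *
d=robot.get_image("top");s=robot.get_image("side")
for n,(t,q,D) in PX.items(): print(n,px2w(d,*t,40)[:2].round(1),px2w(s,*q,40)[:2].round(1))
p=px2w(d,*PX["small"][0],40)
robot.move_gripper(.6)
robot.move_ptp([p[0],p[1],110],DOWN)
w=robot.get_image("wrist");cv2.imwrite("pics/w1.png",w["img"])
print(robot.current_t(),robot.current_tcp_pos(),robot.current_qpos(),{k:np.round(v,3).tolist() for k,v in w.items() if k!="img"})
print("expect",w2px(w,p))
E
```

```text
small [550.3 158.9] [552.8 159.4]
med [448.2 158.1] [449.8 158.9]
large [422.9  57.8] [424.6  58.9]
largest [434.1 288.7] [435.9 290.5]
2.9333 [550.1071099  159.93699733 110.30438808] [ 8.81375047e-02  3.91543628e-01  1.62656034e+00  2.83849314e-04
  1.12306431e+00 -1.48391637e+00] {'fovy': 71.717, 'cx': 283.102, 'cy': 213.758, 'eye': [467.146, 158.968, 276.545], 'orientation': [2.842, -0.0, 1.571]}
expect [283.00168115 224.82437602]
```

View pics/w1.png

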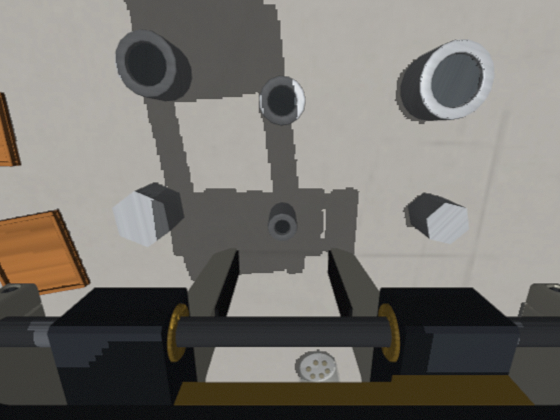

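```bash
cat >> h.py <<'E'
from bench import robot
CTR={"small":(551.2,159),"med":(449,158.5),"large":(423.7,58.3),"largest":(435,289.5)}
def job(n):
    D=PX[n][2];x,y=CTR[n];tx,ty=TRAY[n];op=min(1,(D+26)/93)
    robot.move_gripper(op)
    robot.move_ptp([x,y,100],DOWN)
    robot.move_linear([x,y,60],speed=150)
    hit=robot.move_linear([x,y,12],speed=80,f_stop=8)
    robot.move_gripper(0)
    print(n,"hit",hit,"z",robot.current_tcp_pos().round(1) if hasattr(robot.current_tcp_pos(),'round') else robot.current_tcp_pos(),"width mm",robot.current_gripper_width()*93)
    if hit or abs(robot.current_gripper_width()*93-D)>5: print("ABORT");return
    robot.move_linear([x,y,100],speed=150)
    robot.move_ptp([tx,ty,100],DOWN)
    print("held mm",robot.current_gripper_width()*93)
    robot.move_linear([tx,ty,26],speed=120)
    h=robot.move_linear([tx,ty,15],speed=25,f_stop=6)
    print("placed",h,np.round(robot.current_tcp_pos(),1),"t",robot.current_t())
    if n=="small": cv2.imwrite("pics/w_place.png",robot.get_image("wrist")["img"])
    robot.move_gripper(min(1,(D+20)/93))
    robot.move_linear([tx,ty,100],speed=150)
    print("t",robot.current_t())
E
python3 -c "
from h import *
job('small')
cv2.imwrite('pics/w_s.png',robot.get_image('wrist')['img'])"
```

```text
small hit False z [551.4 159.   12.3] width mm 25.317035480891676
held mm 25.49361387063834
placed True [ 602.2 -250.2   16.1] t 8.6833
t 10.025
```

View pics/w_s.png

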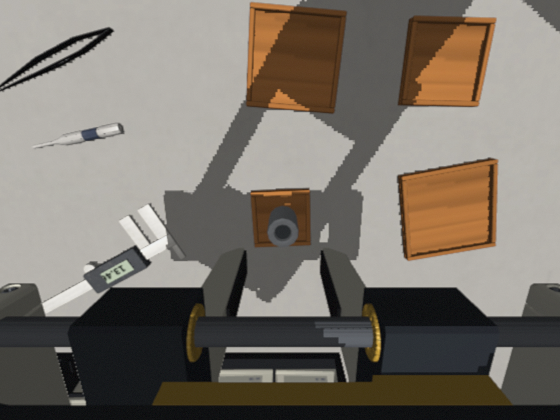

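The wrist view shows the small spacer standing at (283,228), inside the walls of the small tray (251–311, 188–247). Its contact height of 16.1 mm matches the tray floor. I'll do the next three.

```bash
python3 -c "
from h import *
job('med')
cv2.imwrite('pics/w_m.png',robot.get_image('wrist')['img'])"
```

```text
med hit False z [449.2 158.5  12.3] width mm 35.445392747129276
held mm 35.60159757465458
placed True [ 471.2 -118.2   16. ] t 16.9167
t 18.2083
```

View pics/w_m.png

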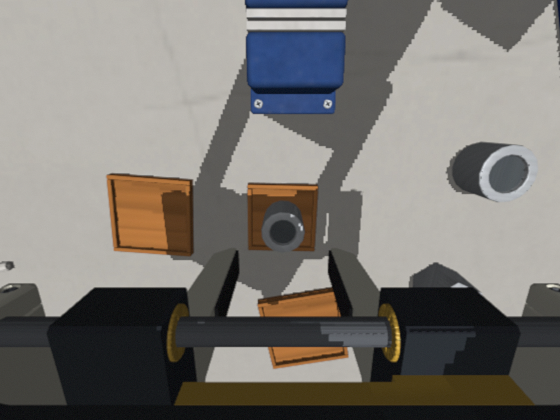

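The medium spacer stands at (283,228) in the medium tray (248–318, 184–250), and contact was at 16.0 mm. Now the last two.

```bash
python3 -c "
from h import *
job('large')
cv2.imwrite('pics/w_l.png',robot.get_image('wrist')['img'])
job('largest')
cv2.imwrite('pics/w_x.png',robot.get_image('wrist')['img'])
robot.move_linear([450,150,220],speed=200)
a,b=[robot.get_image(n)['img'] for n in('top','side')]
c=np.vstack([cv2.resize(a[140:270,130:430],None,fx=2.6,fy=2.6,interpolation=3)[:300],cv2.resize(b[140:340,210:410],None,fx=1.5,fy=1.5,interpolation=3).repeat(1,1)[:, :].copy() if 0 else np.zeros((0,780,3),np.uint8)])
cv2.imwrite('pics/top_end.png',cv2.resize(a[140:270,130:430],None,fx=2.6,fy=2.6,interpolation=3))
cv2.imwrite('pics/side_end.png',cv2.resize(b[140:340,200:410],None,fx=3,fy=3,interpolation=3))
print(robot.current_t())"
```

```text
large hit False z [423.9  58.3  12.2] width mm 45.18729825707216
held mm 45.57522327287431
placed True [ 469.2 -240.2   16. ] t 24.3417
t 25.6333
largest hit False z [435.1 289.6  12.3] width mm 55.411804657553525
held mm 55.72293938380167
placed True [595.2 -95.1  16. ] t 33.3083
t 34.6
36.4417
```

View pics/top_end.png

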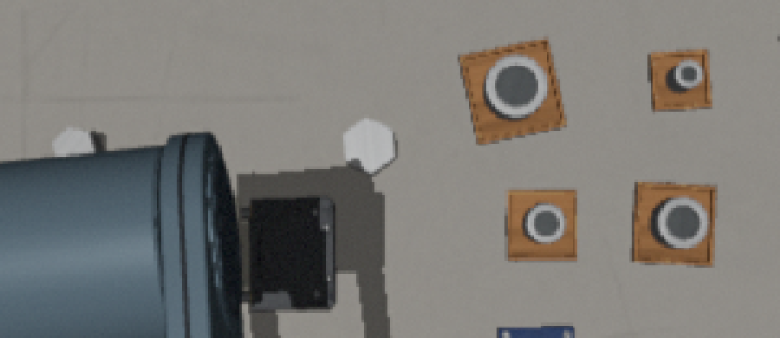

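View pics/side_end.png

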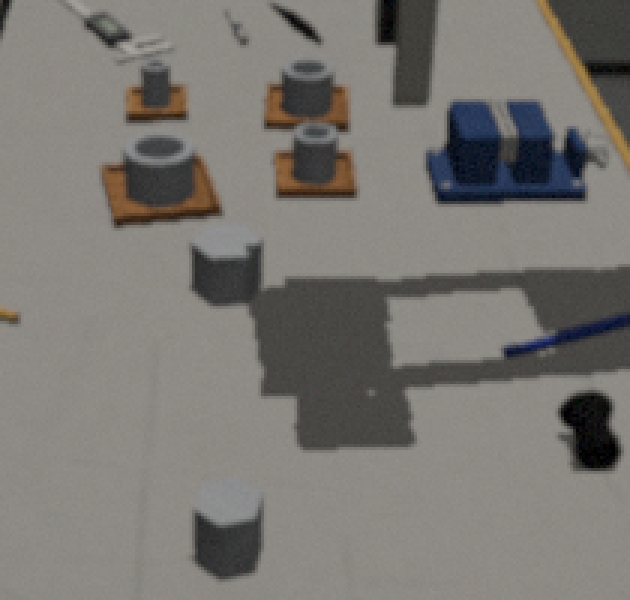

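View pics/w_x.png

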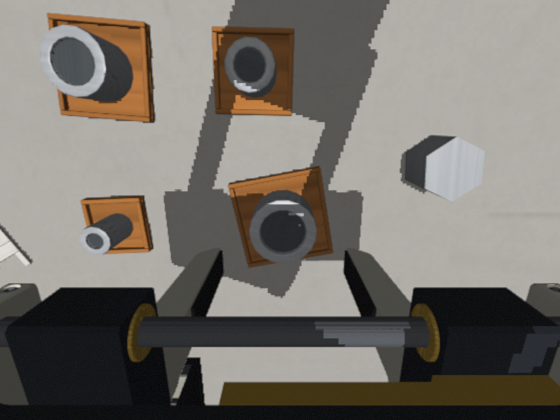

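The top and side views show all four spacers upright and inside the walls of the matching trays, and both hexagons where they started.

```bash
python3 -c "
from h import *
print(robot.hand_in(),robot.current_t())"
```

```text
the job is handed in; nothing more can be done
the job is handed in; nothing more can be done
```

All four round spacers are standing in their matching trays, placed smallest to largest, and the job was handed in at about 36 s of the 93 s allowed.

- **Sizes:** the gripper measured 25.3, 35.4, 45.2 and 55.4 mm at the grasps. That is consistently about 0.6–0.8 mm under the stated diameters, but close enough to identify each spacer.
- **Placing:** each spacer touched down with the tool at 16.0–16.1 mm. That is 4 mm above the 12 mm grasp height, matching the tray floor rather than a wall.
- **Final views:** the top, side and wrist pictures showed every spacer upright and clear of its tray walls. Both hexagonal spacers were where they started, and the gripper was clear of everything.
- **Disagreements:** positions from the top and side cameras differed by up to about 2.5 mm, near the stated 2 mm calibration. I used their average, and no check failed.

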